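# Find the heavy side of a loaded tube rotator and hold it at the bottom

### The arm

A 6-joint arm with a two-finger parallel gripper is mounted at the origin on a cart in front of the work surface, level with it; the furniture and walls round the work are solid. World frame = base frame: x ahead of the robot, y to its left, z up, the work surface at z = 0. Lengths are in m, angles in rad, forces in N, time in s.
With the tool pointing down it reaches from about 0.3 to 1 m from the base axis. Payload 5.1 kg.
Tool frame: the origin (TCP) lies at the very end of the fingers, on their centre line; the grasp point (between the pads) lies manip.grip_point_offset behind it (manip.grip_point_offset is the distance from the TCP to the grasp point, in m); z points along the fingers, y is the direction in which the jaws open and shut (so a half turn about z gives the same grasp; the last joint's range is limited). The gripper opens to 95 mm and grips with 3 to 60 N. Pads are 20 mm wide; open, the fingers measure 119 mm over their backs; the gripper's body (75 mm by 180 mm) begins 59 mm behind the grasp point.
Start: joints at [1.215, 0.124, 1.65, -0, 1.367, -0.083], TCP at [0.175, 0.626, 0.215] pointing down, gripper open.
Joint ranges: [-2.61, 2.61], [-1.02, 2.33], [0.03, 2.71], [-1.35, 4.49], [0.32, 2.68], [-2.91, 2.91]. Speed limits (rad/s): [2.57, 2.57, 3.14, 3.14, 3.14, 3.14].

### API

Orientations are given as a unit quaternion [x, y, z, w].
In Python, from plant import manip gives the robot as it stands.
- The arm moves only by the tool carry_out, never from a script. Its argument "targets" is a list that holds one entry, the list of rows, each a list of 7 numbers: the turn, a rotation vector about the tool's x, y, z in rad, then the shift along the tool's x, y, z in cm, then the closure, from -1 (fully open) to 1 (shut), so that 0 is half open. A call has exactly 10 rows; each row is the pose to reach, as a shift and turn from the pose commanded when the call began, along the tool's axes at that moment; what a row does not reach only later rows make up. A row lasts 1/10 s, in which the tool goes at most 50 mm and 8.59 degrees, less where a joint would pass 70% of its speed; a pose out of reach is approached as far as the arm can. A call with a gripper value outside its range is refused whole. The fingers move at their own pace and stop on an object; "grip_force" is the grip in N (left out, the last holds). Time passes only in rows, so rows that repeat a pose let the fingers close, or fill a call up. It gives the time, the measured TCP pose, the force and the opening at its end, in the units of the state.
- manip.get_obs(): the state, without advancing time (a new reading comes with each control period).
- manip.capture(name): name is "scene" or "top" or "wrist"; returns the picture (420x560x3 uint8, red, green, blue); there is no depth.
- manip.camera_params(name): a dict with "vfov" (degrees; the focal length in pixels is half the picture's height over the tangent of half this angle, whatever the lens; pixels are square), "cx", "cy" (the principal point, pixels), "xyz" and "rotation" of the camera in the world; the wrist camera has in their place "hand_eye" (4x4, takes a point from camera to tool coordinates, whose origin is the TCP and whose axes are the flange's). Camera axes: x right, y up, looking along -z (the intrinsics and any distortion apply to the point x, -y, -z); pixel columns grow to the right and rows downward; lengths in m; the calibration is good to about 2 mm. A picture is of the moment at which its call begins: read the wrist's pose just before it. camera_params takes no time and is no camera call.
- manip.close_job(): hands the job in, once; it reports no verdict.
The state is a dict: "clock": time; "qpos": joint angles; "dq": joint speeds; "joint_torque": joint torques, N m; "tcp_pos": TCP position; "orientation": TCP orientation; "wrist_force": force on the tool from outside, world axes, zero at the start; "ft_torque": the same for the moment, N m; "finger_gap": opening from 0.0 (shut) to 1.0 (fully open).
Only numpy, scipy, OpenCV 4.12 (cv2) and the standard library are available. Lean on these libraries where they do the work, as an engineer would, in place of code of your own. Each camera call takes 0.05 s, during which the arm holds its last target.

### The job

Press both hinged axle keepers of the tube rotator down until they click shut. Then turn its wheel by hand to find out which side of it is heavy (its closed tubes hold unequal amounts of steel beads, which cannot be seen), bring the heavy side straight to the bottom and finish while still gripping the wheel there, so that a counterweight can go in at the top. Do not take hold of the wheel before both keepers are shut, and leave the things around the rotator where they are.

Things in the scene. Friction and masses are not known exactly. Their poses are not given: they have to be found in the camera images.
- rotator: tube rotator, fixed on the bench: white base plate 190 x 300 mm, 16 mm high, two aluminium bearing posts 64 mm either side of the wheel, grey gear-motor housing on the +y side, a wheel on a level axle between the posts. Origin on the bench below the wheel's centre; x away from the robot, square to the axle; y along the axle to the motor; z up. Position and heading vary.
- wheel_axle (a point): centre of the wheel, on its axle, 108 mm above the bench; axes as the rotator. The wheel is a grey disc of radius 85 mm. Six closed tubes stand 34 mm out of both faces; nothing on the faces lies farther than 52 mm from the axle, so fingertips may reach 30 mm below the wheel's upper edge.
- rim_top (a point): highest point of the wheel's rim, 193 mm above the bench (fixed to the stand, does not turn with the wheel); axes as the rotator. The rim is 14 mm thick along the axle and flat on both faces from radius 72 to 85 mm: pinch it across these 14 mm anywhere along its upper edge, the posts and keepers stay clear of the fingers.
- wheel (a joint): turn of the wheel about the axle, rad, counting on over several turns; 0 with the black index line at the top; grows as the top of the wheel moves away from the robot (+x of the rotator). Where the heavy side lies relative to the index line differs every time and is not reported. Turning takes about 0.03 N m against the drag, plus or minus up to 0.05 to 0.075 N m for the heavy side.
- index_mark (a point): the black line across the wheel's rim, 85 mm from the axle; turns with the wheel. It only serves to read the wheel's angle, it does not mark the heavy side.
- gear_head (a point): top of the grey gear head on the axle, 120 mm above the bench. The gears drag on the wheel, with syrupy damping: let go with its heavy side well out to one side, the wheel creeps down by itself for 2 to 3 s and sticks with the heavy side 24 to 38 degrees short of the bottom, the same angle from either side; nearer the bottom, or as near the top, it stays where it is put.
- keeper_left (a joint): angle, rad, of the keeper over the axle end on the motor side (+y): about 0.6 wide open (at the start), 0 shut. An aluminium flap 24 mm wide that reaches 64 mm from its hinge towards the robot; the hinge lies along y, 26 mm behind the axle (+x), 64 mm aside of the wheel, 113.5 mm above the bench. A spring catch resists with up to 8 N at the pad, then snaps at about 0.2 rad and holds it shut.
- keeper_right (a joint): the same for the keeper on the other side (-y of the rotator)
- keeper_left_pad (a point): middle of the ribbed thumb pad (24 x 24 mm) at the free end of the left keeper, on its upper face, 52 mm from the hinge and 6 mm above the hinge line when shut; press here. x of the point points along the keeper towards the hinge, z out of its upper face
- keeper_right_pad (a point): the same on the right keeper
- bottle_b: brown bottle, diameter 45 mm, 85 mm high, stands to the right of the rotator; origin under its centre. Leave it alone.
- beaker: clear beaker, diameter 55 mm, 66 mm high, stands to the right of the rotator; origin under its centre. Leave it alone.
- marker_blue: marker pen, 137 mm long, 11 mm thick, lies in front of the rotator; origin under its middle. Leave it alone.
- timer: white timer, 68 x 68 x 20 mm, lies to the left of the rotator; origin under its centre. Leave it alone.

How it is judged:
On the way, in this order (a step that is already met when the one before it is completed fails the run):
1. both keepers are pressed shut and held by their catches (value of joint each of keeper_left, keeper_right below 0.06 rad), for 0.2 s.
2. the wheel is turned by hand (contact force between the fingers and wheel above 1 N and (velocity of joint wheel above 0.15 rad/s or velocity of joint wheel below -0.15 rad/s)), for 0.1 s.
At the end, for the whole second after the job is handed in: Both keepers shut (within 0.06 rad), the fingers gripping the wheel (over 4 N), the wheel still (under 0.05 rad/s), its heavy side straight down within 17 degrees (fill_core: centre of gravity of the unequal filling, 43 mm from the axle, turns with the wheel, never seen or reported) (all of step 1 and z of fill_core in the frame of wheel_axle below -0.0411 m and contact force between the fingers and wheel above 4 N and velocity of joint wheel between -0.05 and 0.05 rad/s); the arm keeps its last pose, push and grip.
It fails at once if the wheel is gripped or turned while a keeper is open (contact force between the fingers and wheel above 2 N and value of joint any of keeper_left, keeper_right above 0.15 rad).
It fails at once if the bottle is shifted (distance of bottle_b from where it was at the start of the episode above 0.03 m).
It fails at once if the beaker is shifted (distance of beaker from where it was at the start of the episode above 0.03 m).
It fails at once if the marker is shifted (distance of marker_blue from where it was at the start of the episode above 0.03 m).
It fails at once if the timer is shifted (distance of timer from where it was at the start of the episode above 0.03 m).
It also fails if it takes over 72 s, if anything falls off the work surface, if the arm or the gripper's body presses on something with over 40 N, if the wrist force passes 120 N, or if a joint passes its speed limit or range.

## Working session

There is one attempt and no reset: what is moved stays moved. The work goes in short steps, Python scripts to look and compute and a tool call to move; the robot and the scene stay as the last step left them, time stands still between calls to the robot, and variables do not carry over. Pictures are saved under pics/ and viewed, and the job is handed in when it is done.

Besides the shell and the picture viewer there is one more tool, called after ">>>" as name(argument=value, ...) on one line, values as JSON. carry_out: Moves the arm, as the interface text tells. Its arguments: {"type":"object","properties":{"targets":{"type":"array","items":{"type":"array","items":{"type":"array","items":{"type":"number"}}}},"grip_force":{"type":"number"}},"required":["targets"]}

```bash
ls; mkdir -p pics
python3 - <<'E'
from plant import manip
import cv2
for n in("scene","top","wrist"):
    p=manip.camera_params(n);print(n,p)
    cv2.imwrite(f"pics/{n}0.png",cv2.cvtColor(manip.capture(n),cv2.COLOR_RGB2BGR))
print(manip.get_obs(),manip.grip_point_offset)
E
```

```text
pics
scene {'vfov': 46.801597077349484, 'cx': 279.8381226695482, 'cy': 216.78128582877872, 'xyz': array([-0.30035379, -0.5394391 ,  0.61797164]), 'rotation': array([ 0.47040139, -0.2458251 , -0.39720525,  0.7486792 ])}
top {'vfov': 50.85394257177574, 'cx': 276.24424344297785, 'cy': 197.2709947156665, 'xyz': array([0.33237581, 0.00587108, 1.1570254 ]), 'rotation': array([ 0.07009568, -0.07216517, -0.69580741,  0.71114755])}
wrist {'vfov': 64.4095061129342, 'cx': 277.8089480148615, 'cy': 213.27291483447738, 'hand_eye': array([[-7.21820536e-04,  9.56477010e-01,  2.91806799e-01,
         8.20100678e-02],
       [ 9.99999703e-01,  6.11677808e-04,  4.68681884e-04,
        -7.16155173e-04],
       [ 2.69791703e-04,  2.91807051e-01, -9.56477168e-01,
        -1.70368721e-01],
       [ 0.00000000e+00,  0.00000000e+00,  0.00000000e+00,
         1.00000000e+00]])}
{'clock': 0.15, 'qpos': array([ 1.21542471e+00,  1.24350051e-01,  1.65137809e+00,  1.66439324e-05,
        1.36748738e+00, -8.26102341e-02]), 'dq': array([ 0.00154075, -0.00204749, -0.0050825 , -0.00134072,  0.00090022,
       -0.00026854]), 'joint_torque': array([ 3.26026075e-04, -4.18196547e+01, -3.60468578e+01,  7.74537865e-02,
        4.68894874e-02, -1.21138378e-04]), 'tcp_pos': array([0.1749582 , 0.62548672, 0.2136623 ]), 'orientation': array([ 1.35959938e-01,  9.90714003e-01, -7.90281780e-04, -1.84233801e-04]), 'wrist_force': array([-0.00409913, -0.558848  , -0.23720828]), 'ft_torque': array([-0.04253067, -0.05101324,  0.01696549]), 'finger_gap': 1.0012194273167168} 0.0188
```

View pics/scene0.png

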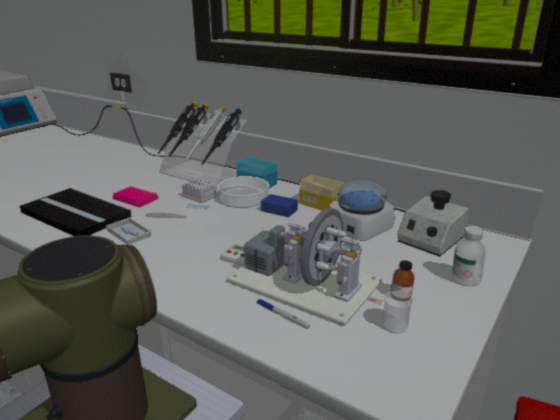

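View pics/top0.png

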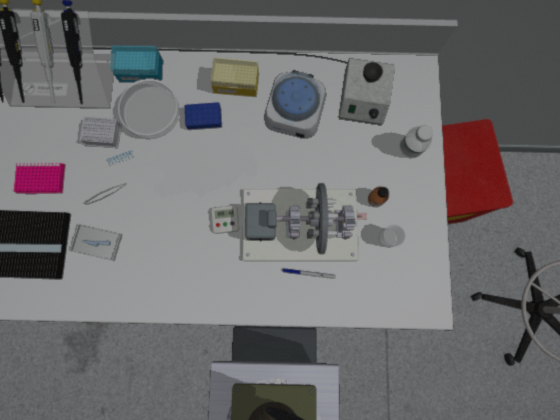

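View pics/wrist0.png

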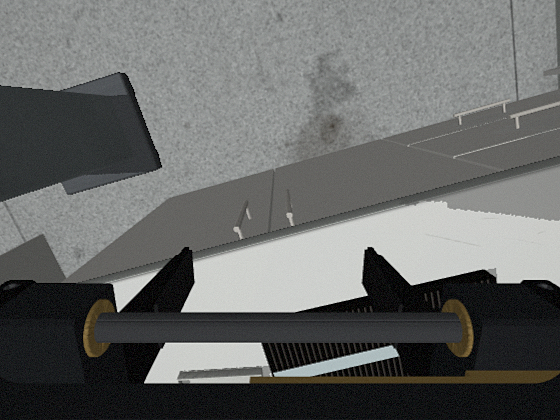

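The top view shows the white base plate with corners near (243,190), (358,190), (358,261) and (243,261), the wheel edge-on at (322,218), the keepers at (296,221) and (347,220), the motor on the left (+y), the marker at (308,273), the bottle at (379,197), the beaker at (391,236) and the timer at (223,219). Next I'll measure with rays.

```bash
cat > h.py <<'E'
import numpy as np,cv2
from scipy.spatial.transform import Rotation as R
from plant import manip
def cam(n,obs=None):
    p=manip.camera_params(n);f=210/np.tan(np.radians(p['vfov']/2))
    if n=='wrist':
        H=np.array(p['hand_eye']);Rt=R.from_quat(obs['orientation']).as_matrix()
        return f,p['cx'],p['cy'],np.array(obs['tcp_pos'])+Rt@H[:3,3],Rt@H[:3,:3]
    return f,p['cx'],p['cy'],np.array(p['xyz']),R.from_quat(p['rotation']).as_matrix()
def ray(c,u,v):
    f,cx,cy,o,M=c;d=M@np.array([(u-cx)/f,-(v-cy)/f,-1.]);return o,d/np.linalg.norm(d)
def plane(c,u,v,z):
    o,d=ray(c,u,v);return o+d*(z-o[2])/d[2]
def proj(c,P):
    f,cx,cy,o,M=c;q=M.T@(np.asarray(P,float)-o);return cx+f*q[0]/-q[2],cy-f*q[1]/-q[2]
def tri(c1,p1,c2,p2):
    o1,d1=ray(c1,*p1);o2,d2=ray(c2,*p2)
    A=np.stack([d1,-d2],1);t=np.linalg.lstsq(A,o2-o1,rcond=None)[0]
    a,b=o1+t[0]*d1,o2+t[1]*d2;return (a+b)/2,np.linalg.norm(a-b)
def snap(n,name,crop=None,s=1):
    o=manip.get_obs();im=cv2.cvtColor(manip.capture(n),cv2.COLOR_RGB2BGR);cv2.imwrite(f'pics/{name}_full.png',im)
    if crop: x0,y0,x1,y1=crop;im=im[y0:y1,x0:x1]
    if s!=1: im=cv2.resize(im,None,fx=s,fy=s,interpolation=cv2.INTER_CUBIC)
    cv2.imwrite(f'pics/{name}.png',im);return o
E
python3 - <<'E'
from h import *
im=cv2.imread('pics/top0.png');hsv=cv2.cvtColor(im,cv2.COLOR_BGR2HSV)
c=im[175:275,225:415];cv2.imwrite('pics/top0c.png',cv2.resize(c,None,fx=4,fy=4,interpolation=cv2.INTER_CUBIC))
im2=cv2.imread('pics/scene0.png');c=im2[190:340,210:410];cv2.imwrite('pics/scene0c.png',cv2.resize(c,None,fx=4,fy=4,interpolation=cv2.INTER_CUBIC))
t=cam('top');s=cam('scene')
for p in [(243,190),(358,190),(358,261),(243,261)]: print(plane(t,*p,.016))
print('wheel top',plane(t,322,185,.108),plane(t,322,252,.108))
E
```

```text
[0.58316946 0.09332823 0.016     ]
[ 0.58999305 -0.21099405  0.016     ]
[ 0.40349277 -0.20805318  0.016     ]
[0.39713184 0.08656366 0.016     ]
wheel top [ 0.57974802 -0.10583485  0.108     ] [ 0.41703656 -0.10592473  0.108     ]
```

View pics/top0c.png

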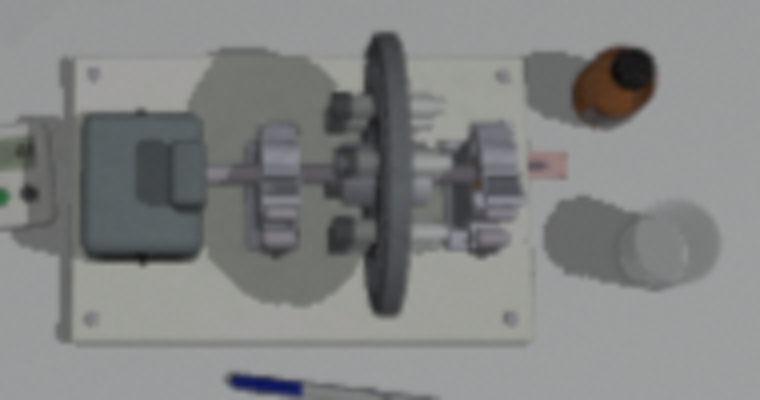

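View pics/scene0c.png

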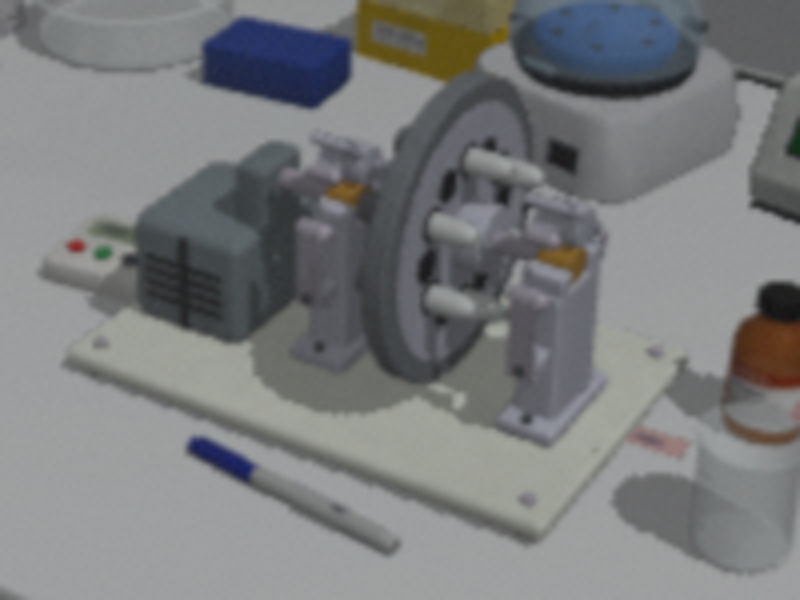

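```bash
cat >> h.py <<'E'
def go(pos,yawx,tilt=0,wh=0.0):
    """desired TCP pos, world yaw of tool x (deg), tool down; tilt about rotator y (deg). prints row numbers"""
    o=manip.get_obs();R0=R.from_quat(o['orientation'])
    a=np.radians(yawx);x=np.array([np.cos(a),np.sin(a),0]);z=np.array([0,0,-1.])
    M=R.from_matrix(np.stack([x,np.cross(z,x),z],1))
    if tilt: M=R.from_rotvec(np.radians(tilt)*np.array([-np.sin(wh),np.cos(wh),0]))*M
    rv=(R0.inv()*M).as_rotvec();sh=R0.inv().apply(np.array(pos)-o['tcp_pos'])*100
    print('t',o['clock'],'tcp',o['tcp_pos'].round(4),'F',o['wrist_force'].round(2),'gap',round(o['finger_gap'],3));print('turn',rv.round(3),'shift cm',sh.round(2))
E
python3 -c "
from h import *
go([.45,-.1,.38],90)"
```

```text
t 0.15 tcp [0.175  0.6255 0.2137] F [-0.   -0.56 -0.24] gap 1.001
turn [-1.000e-03  1.000e-03  1.298e+00] shift cm [-46.03 -62.48 -16.54]
```

>>> carry_out(targets=[[[0, 0, 0, 0, 0, -8, 1], [0, 0, 0.2, -6, -8, -14, 1], [0, 0, 0.3, -10, -13, -16.5, 1], [0, 0, 0.4, -14, -18, -16.5, 1], [0, 0, 0.5, -17, -23, -16.5, 1], [0, 0, 0.6, -20, -27, -16.5, 1], [0, 0, 0.7, -23, -31, -16.5, 1], [0, 0, 0.8, -26, -35, -16.5, 1], [0, 0, 0.9, -29, -39, -16.5, 1], [0, 0, 1.0, -32, -43, -16.5, 1]]])

```text
clock: 1.15
tcp_pos: [0.3272, 0.2287, 0.3756]
orientation: [0.596, 0.803, 0.0, 0.0]
wrist_force: [0.2, 0.8, 0.8]
finger_gap: 0.214
```

```bash
python3 -c "
from h import *
go([.45,-.1,.38],90)"
```

```text
t 1.15 tcp [0.3272 0.2287 0.3756] F [0.21 0.84 0.83] gap 0.214
turn [ 0.001 -0.     0.295] shift cm [-35.02   2.21  -0.44]
```

>>> carry_out(targets=[[[0, 0, 0.1, -4.5, 0.3, 0, 1], [0, 0, 0.2, -9, 0.6, 0, 1], [0, 0, 0.3, -13.5, 0.9, 0, 1], [0, 0, 0.3, -18, 1.2, 0, 1], [0, 0, 0.3, -22.5, 1.5, 0, 1], [0, 0, 0.3, -27, 1.8, 0, 1], [0, 0, 0.3, -31, 2, 0, 1], [0, 0, 0.3, -34, 2.2, 0, 1], [0, 0, 0.3, -34, 2.2, 0, 1], [0, 0, 0.3, -34, 2.2, 0, 1]]])

```text
clock: 2.15
tcp_pos: [0.4478, -0.0882, 0.375]
orientation: [0.708, 0.706, -0.0, -0.001]
wrist_force: [-0.3, 0.3, 1.0]
finger_gap: 0.003
```

```bash
python3 -c "
from h import *
o=snap('wrist','w1');print(o)"
```

```text
{'clock': 2.15, 'qpos': array([-3.12435477e-01, -3.62830396e-01,  1.83038252e+00,  4.41232483e-04,
        1.67548106e+00, -3.09100075e-01]), 'dq': array([ 3.07742744e-02, -2.09168716e-02,  4.95609019e-03,  3.82352113e-04,
        2.04943598e-03,  8.60048035e-05]), 'joint_torque': array([-8.96321610e-01, -2.01460630e+01, -3.73737717e+01,  1.57602708e-02,
        2.21070129e-02, -1.30706446e-02]), 'tcp_pos': array([ 0.44779112, -0.0881816 ,  0.37499368]), 'orientation': array([ 7.08268677e-01,  7.05942571e-01, -1.33998736e-04, -7.40929049e-04]), 'wrist_force': array([-0.29215885,  0.25457067,  0.95556703]), 'ft_torque': array([-0.13465423,  0.08675219,  0.03982444]), 'finger_gap': 0.0027213538206723176}
```

View pics/w1.png

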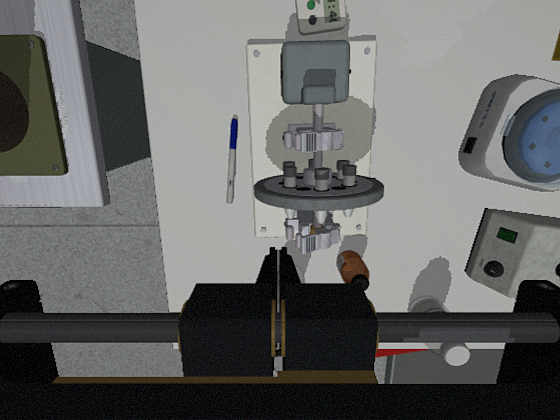

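```bash
python3 -c "
import cv2
im=cv2.imread('pics/w1.png')[30:260,230:410];cv2.imwrite('pics/w1c.png',cv2.resize(im,(720,920)[::1] if 0 else None,fx=2.6,fy=2.6,interpolation=cv2.INTER_CUBIC))"
```

```text
(no output)
```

View pics/w1c.png

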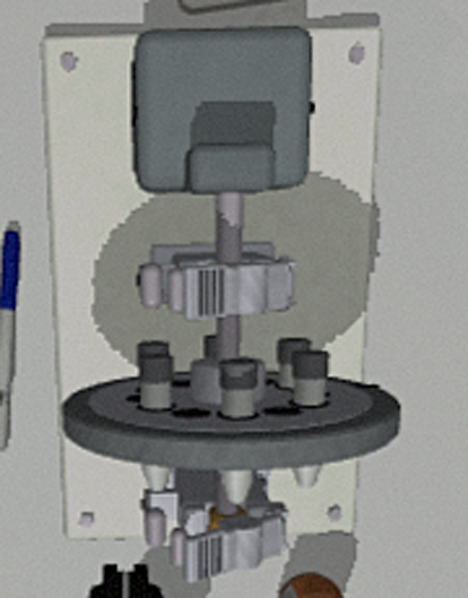

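```bash
python3 - <<'E'
from h import *
o={'tcp_pos':np.array([ 0.44779112, -0.0881816 ,  0.37499368]),'orientation':[ 7.08268677e-01,  7.05942571e-01, -1.33998736e-04, -7.40929049e-04]}
w=cam('wrist',o);t=cam('top');s=cam('scene')
W=lambda a,b:(230+a/2.6,30+b/2.6)
T=lambda a,b:(225+a/4,175+b/4);S=lambda a,b:(210+a/4,190+b/4)
print('plate w',[plane(w,*W(*p),.016).round(4) for p in((42,28),(381,30),(352,538),(65,536))])
print('plate t',[plane(t,*T(*p),.016).round(4) for p in((73,58),(528,58),(528,340),(76,340))])
print('pads',plane(w,*W(207,290),.148).round(4),plane(w,*W(205,555),.148).round(4))
print('pads top/scene tri',tri(w,W(207,290),s,S(335,137)),tri(w,W(205,555),s,S(550,197)))
print('wheel ext w',plane(w,*W(63,415),.108),plane(w,*W(400,415),.108))
print('wheel ext t',plane(t,*T(385,33),.108),plane(t,*T(385,315),.108))
print('rim top tri (centre of near/far arc)',tri(w,W(232,412-0),s,S(455,80)))
E
python3 -c "
import cv2
im=cv2.imread('pics/scene0.png')[210:300,270:380];cv2.imwrite('pics/scene0d.png',cv2.resize(im,None,fx=7,fy=6.5,interpolation=cv2.INTER_CUBIC))"
```

```text
plate w [array([0.403 , 0.0911, 0.016 ]), array([0.59  , 0.0892, 0.016 ]), array([ 0.5957, -0.2102,  0.016 ]), array([ 0.4085, -0.2082,  0.016 ])]
plate t [array([0.5845, 0.0927, 0.016 ]), array([ 0.5913, -0.2084,  0.016 ]), array([ 0.406 , -0.2055,  0.016 ]), array([0.3997, 0.0841, 0.016 ])]
pads [ 0.4853 -0.0399  0.148 ] [ 0.4874 -0.1681  0.148 ]
pads top/scene tri (array([ 0.48437681, -0.03872084,  0.14865858]), np.float64(0.0028663438789234582)) (array([ 0.48636631, -0.16610764,  0.14990431]), np.float64(0.002680498510532199))
wheel ext w [ 0.41610573 -0.1063707   0.108     ] [ 0.59004223 -0.10699864  0.108     ]
wheel ext t [ 0.5840928  -0.10400109  0.108     ] [ 0.41287994 -0.10415388  0.108     ]
rim top tri (centre of near/far arc) (array([ 0.49776319, -0.09322355,  0.18913429]), np.float64(0.015256790925701869))
```

View pics/scene0d.png

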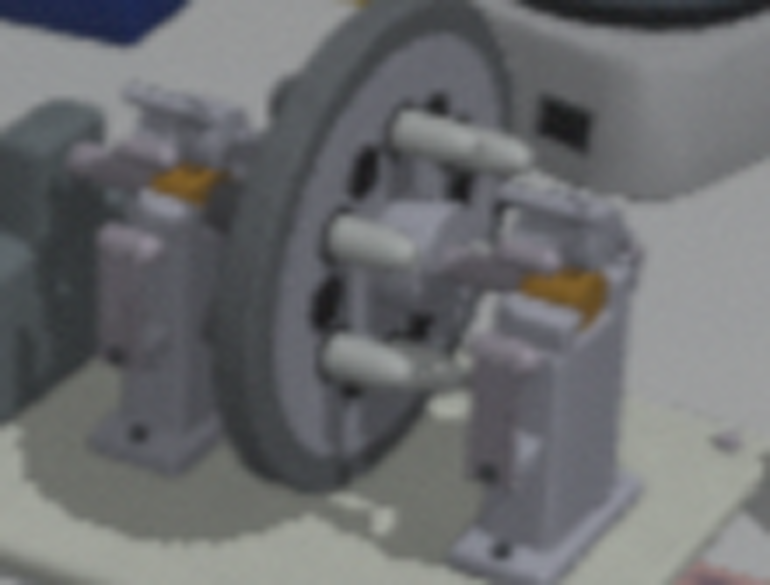

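```bash
python3 -c "
from h import *
go([.4735,-.040,.165],91)"
```

```text
t 2.2 tcp [ 0.4477 -0.0876  0.3753] F [ 0.5  -0.01  0.28] gap 0.004
turn [-0.001 -0.001 -0.019] shift cm [ 4.75  2.58 21.03]
```

>>> carry_out(targets=[[[0, 0, -0.02, 2, 1, 2, 1], [0, 0, -0.02, 4.75, 2.6, 5, 1], [0, 0, -0.02, 4.75, 2.6, 9, 1], [0, 0, -0.02, 4.75, 2.6, 13, 1], [0, 0, -0.02, 4.75, 2.6, 17, 1], [0, 0, -0.02, 4.75, 2.6, 19.5, 1], [0, 0, -0.02, 4.75, 2.6, 21, 1], [0, 0, -0.02, 4.75, 2.6, 21, 1], [0, 0, -0.02, 4.75, 2.6, 21, 1], [0, 0, -0.02, 4.75, 2.6, 21, 1]]])

```text
clock: 3.2
tcp_pos: [0.4754, -0.0406, 0.1679]
orientation: [0.701, 0.714, 0.001, 0.002]
wrist_force: [-0.5, 0.1, 0.0]
finger_gap: 0.005
```

```bash
python3 -c "
from h import *
snap('wrist','w2',(150,20,420,300),2)
go([.4735,-.040,.117],91)"
```

```text
t 3.25 tcp [ 0.4754 -0.0407  0.1678] F [-0.41  0.13  0.06] gap 0.003
turn [0.004 0.001 0.001] shift cm [ 0.08 -0.21  5.08]
```

View pics/w2.png

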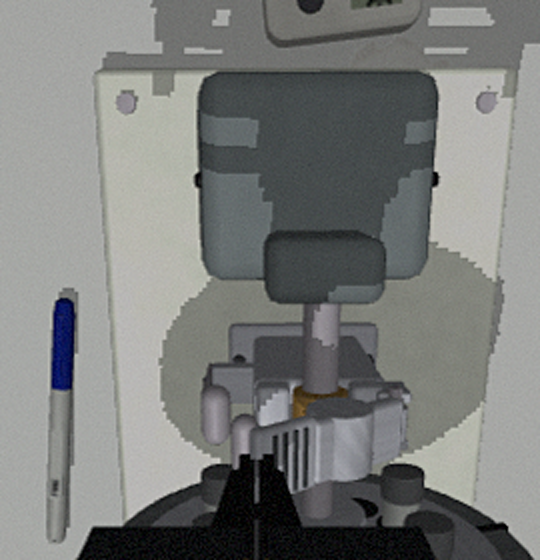

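The fingertips (crop (255,460)) are above the left keeper's ribbed pad (crop (290,455)), slightly towards the robot. I'll shift a few mm in +x and press.

>>> carry_out(targets=[[[0, 0, 0, 0, 0.2, 1.5, 1], [0, 0, 0, 0, 0.2, 2.2, 1], [0, 0, 0, 0, 0.2, 2.7, 1], [0, 0, 0, 0, 0.2, 3.2, 1], [0, 0, 0, 0, 0.2, 3.7, 1], [0, 0, 0, 0, 0.2, 4.2, 1], [0, 0, 0, 0, 0.2, 4.5, 1], [0, 0, 0, 0, 0.2, 4.8, 1], [0, 0, 0, 0, 0.2, 5.0, 1], [0, 0, 0, 0, 0.2, 5.0, 1]]])

```text
clock: 4.25
tcp_pos: [0.476, -0.0407, 0.118]
orientation: [0.701, 0.714, -0.001, -0.0]
wrist_force: [-9.1, 1.7, 15.8]
finger_gap: 0.001
```

```bash
python3 -c "
from h import *
go([.4735,-.040,.117],91)"
```

```text
t 4.25 tcp [ 0.476  -0.0407  0.118 ] F [-9.08  1.69 15.8 ] gap 0.001
turn [-0.002  0.     0.001] shift cm [ 0.07 -0.25  0.1 ]
```

>>> carry_out(targets=[[[0, 0, 0, 0, 0, 0.1, 1], [0, 0, 0, 0, 0, 0.15, 1], [0, 0, 0, 0, 0, 0, 1], [0, 0, 0, 0, 0, -1.5, 1], [0, 0, 0, 0, 0, -4, 1], [0, 0, 0, 0, 0, -8, 1], [0, 0, 0, 0, 0, -11.5, 1], [0, 0, 0, -4, 0, -11.5, 1], [0, 0, 0, -8.5, 0, -11.5, 1], [0, 0, 0, -12.8, 0.2, -11.5, 1]]])

```text
clock: 5.25
tcp_pos: [0.4807, -0.1699, 0.2313]
orientation: [0.7, 0.714, 0.0, 0.001]
wrist_force: [1.2, 0.5, -0.2]
finger_gap: 0.009
```

```bash
python3 -c "
from h import *
snap('wrist','w3',(150,0,430,300),2)
go([.480,-.168,.165],91)"
```

```text
t 5.3 tcp [ 0.4807 -0.1753  0.231 ] F [-1.14 -3.95  0.03] gap 0.006
turn [ 0.001  0.005 -0.003] shift cm [ 0.77 -0.06  6.59]
```

View pics/w3.png

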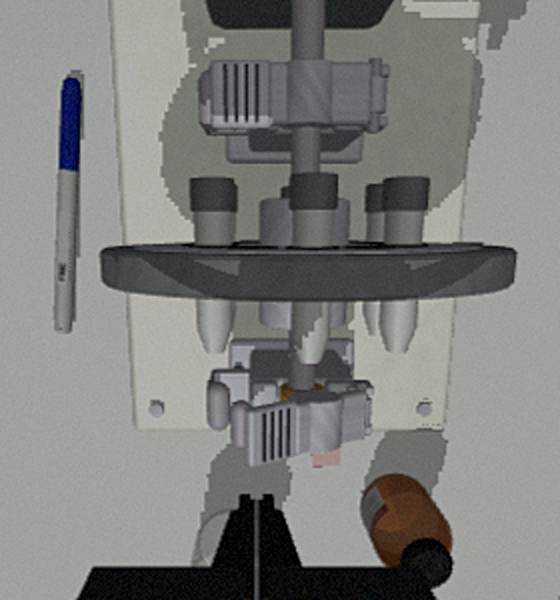

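The left keeper now lies flat over its latch, so it is shut. The right one is still tilted open, with its ribs at crop (275,435). The commanded pose is over it.

>>> carry_out(targets=[[[0, 0, 0, 0, 0, 0, 1], [0, 0, 0, 0, 0, 2, 1], [0, 0, 0, 0, 0, 4.5, 1], [0, 0, 0, 0, 0, 6.2, 1], [0, 0, 0, 0, 0, 6.5, 1], [0, 0, 0, 0, 0, 6.5, 1], [0, 0, 0, 0, 0, 6.5, 1], [0, 0, 0, 0, 0, 6.5, 1], [0, 0, 0, 0, 0, 6.5, 1], [0, 0, 0, 0, 0, 6.5, 1]]])

```text
clock: 6.3
tcp_pos: [0.4807, -0.1686, 0.1662]
orientation: [0.701, 0.713, 0.0, 0.001]
wrist_force: [0.1, 0.0, 0.5]
finger_gap: 0.006
```

```bash
python3 -c "
from h import *
go([.480,-.168,.117],91)"
```

```text
t 6.3 tcp [ 0.4807 -0.1686  0.1662] F [0.12 0.05 0.52] gap 0.006
turn [0.001 0.    0.001] shift cm [ 0.07 -0.08  4.92]
```

>>> carry_out(targets=[[[0, 0, 0, 0, -0.1, 1.5, 1], [0, 0, 0, 0, -0.1, 2.0, 1], [0, 0, 0, 0, -0.1, 2.5, 1], [0, 0, 0, 0, -0.1, 3.0, 1], [0, 0, 0, 0, -0.1, 3.5, 1], [0, 0, 0, 0, -0.1, 4.0, 1], [0, 0, 0, 0, -0.1, 4.4, 1], [0, 0, 0, 0, -0.1, 4.8, 1], [0, 0, 0, 0, -0.1, 5.0, 1], [0, 0, 0, 0, -0.1, 5.0, 1]]])

```text
clock: 7.3
tcp_pos: [0.4795, -0.1688, 0.1181]
orientation: [0.701, 0.714, -0.0, -0.0]
wrist_force: [-8.5, 2.2, 15.9]
finger_gap: 0.006
```

>>> carry_out(targets=[[[0, 0, 0, 0, 0, 0.1, 1], [0, 0, 0, 0, 0, 0, 1], [0, 0, 0, 0, 0, -2, 1], [0, 0, 0, 0, 0, -6, 1], [0, 0, -0.1, 0, 0, -10, 1], [0, 0, -0.25, 0, 0, -14, 1], [0, 0, -0.4, 0, 0, -17, -0.5], [0, 0, -0.55, 0, 0, -19, -1], [0, 0, -0.7, 0, 0, -19, -1], [0, 0, -0.85, 0, 0, -19, -1]]])

```text
clock: 8.3
tcp_pos: [0.4801, -0.1687, 0.3064]
orientation: [0.341, 0.94, 0.0, 0.001]
wrist_force: [0.5, 0.3, -1.2]
finger_gap: 0.281
```

```bash
python3 -c "
from h import *
snap('scene','s3',(260,190,400,310),5)
go([.5025,-.104,.23],181)"
```

```text
t 8.35 tcp [ 0.4798 -0.1686  0.3056] F [ 0.44  0.23 -0.44] gap 0.323
turn [ 0.     0.001 -0.71 ] shift cm [2.39 6.42 7.56]
```

View pics/s3.png

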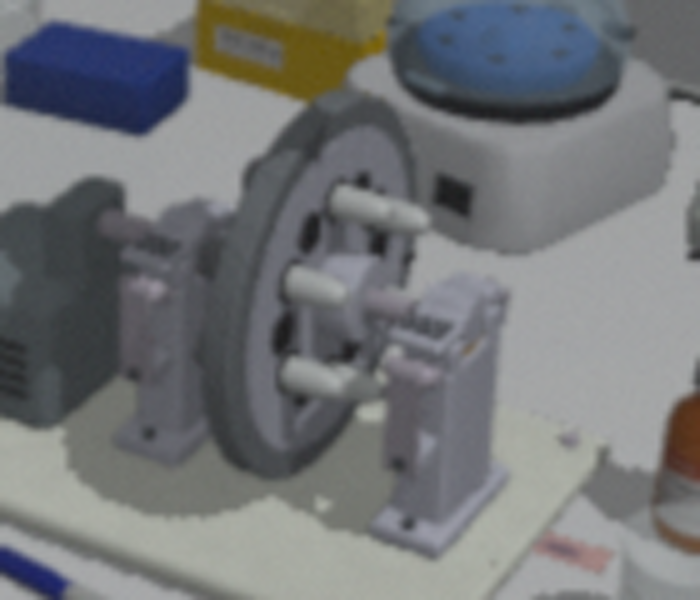

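Both keepers look flat and shut. I'll move above the rim with the jaws open.

>>> carry_out(targets=[[[0, 0, -0.15, 1, 2, 0, -1], [0, 0, -0.3, 2.4, 4, 0, -1], [0, 0, -0.45, 2.4, 6.4, 0, -1], [0, 0, -0.6, 2.4, 6.4, 0, -1], [0, 0, -0.71, 2.4, 6.4, 2, -1], [0, 0, -0.71, 2.4, 6.4, 4, -1], [0, 0, -0.71, 2.4, 6.4, 4, -1], [0, 0, -0.71, 2.4, 6.4, 4, -1], [0, 0, -0.71, 2.4, 6.4, 4, -1], [0, 0, -0.71, 2.4, 6.4, 4, -1]]])

```text
clock: 9.35
tcp_pos: [0.503, -0.1044, 0.2669]
orientation: [-0.003, 1.0, -0.0, 0.001]
wrist_force: [-0.6, -0.2, 0.1]
finger_gap: 0.997
```

```bash
cat >> h.py <<'E'
C=np.array([.5005,-.1045,.108]);PSI=np.radians(1.0)
ex=np.array([np.cos(PSI),np.sin(PSI),0]);ey=np.array([-np.sin(PSI),np.cos(PSI),0]);ez=np.array([0,0,1.])
def wang(c,u,v,off=-.007):
    o,d=ray(c,u,v);P0=C+off*ey;t=(P0-o)@ey/(d@ey);q=o+t*d-C
    return np.degrees(np.arctan2(q@ex,q[2])),np.hypot(q@ex,q[2])*1000
def dark(c,im,off=-.007,r0=70,r1=86,box=None,thr=70):
    g=cv2.cvtColor(im,cv2.COLOR_BGR2GRAY);out=[]
    x0,y0,x1,y1=box
    for v in range(y0,y1):
        for u in range(x0,x1):
            a,r=wang(c,u,v,off)
            if r0<r<r1 and g[v,u]<thr: out.append((round(a),round(r),u,v,int(g[v,u])))
    return sorted(out)
E
python3 - <<'E'
from h import *
o=snap('wrist','w4');print(o['tcp_pos'],o['orientation'])
s=cam('scene')
print(wang(s,270+343/7,210+460/6.5),wang(s,260+300/5,190+440/5))
for a in range(-180,180,30):
    print(a,[round(x) for x in proj(s,C-.007*ey+.085*(np.sin(np.radians(a))*ex+np.cos(np.radians(a))*ez))])
im=cv2.imread('pics/s3_full.png')
d=dark(s,im,box=(290,200,350,290),thr=60)
print(len(d),d[:60])
E
```

```text
[ 0.50304323 -0.10440666  0.26690437] [-3.26702223e-03  9.99994055e-01 -3.24964064e-04  1.05414041e-03]
(np.float64(-155.49683149989596), np.float64(75.33072654663158)) (np.float64(-156.94427641997893), np.float64(69.29395578957535))
-180 [326, 280]
-150 [316, 285]
-120 [309, 280]
-90 [307, 264]
-60 [310, 244]
-30 [318, 224]
0 [329, 211]
30 [338, 208]
60 [344, 216]
90 [345, 231]
120 [342, 250]
150 [335, 267]
27 [(-177, 74, 325, 277, 57), (-177, 77, 325, 278, 59), (-174, 77, 324, 279, 59), (-173, 74, 324, 278, 56), (-170, 75, 323, 279, 55), (-170, 78, 323, 280, 59), (-167, 76, 322, 280, 57), (-166, 74, 322, 279, 56), (-164, 80, 321, 282, 59), (-163, 75, 321, 280, 56), (-163, 77, 321, 281, 57), (-160, 76, 320, 281, 55), (-160, 79, 320, 282, 57), (-159, 74, 320, 280, 58), (-157, 78, 319, 282, 59), (-157, 81, 319, 283, 59), (-156, 76, 319, 281, 58), (-22, 86, 321, 219, 57), (-20, 80, 322, 220, 55), (-20, 82, 322, 219, 57), (-19, 85, 322, 218, 58), (-17, 82, 323, 218, 55), (-16, 84, 323, 217, 57), (-14, 81, 324, 217, 58), (-14, 83, 324, 216, 58), (176, 77, 327, 276, 59), (180, 74, 326, 276, 59)]
```

View pics/w4.png

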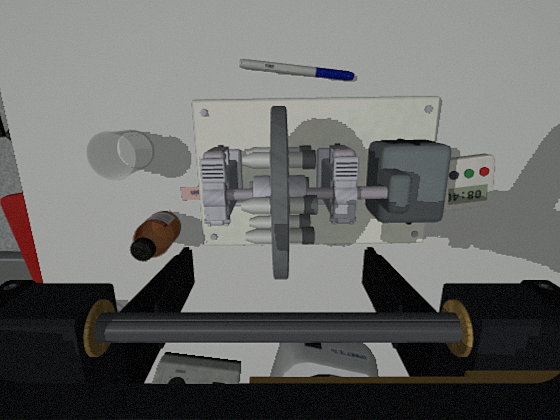

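Run:
```python
from h import *
o={'tcp_pos':np.array([ 0.50304323 ,-0.10440666 , 0.26690437]),'orientation':[-3.26702223e-03 , 9.99994055e-01 ,-3.24964064e-04 , 1.05414041e-03]}
w=cam('wrist',o);im=cv2.imread('pics/w4.png')
cv2.imwrite('pics/w4c.png',cv2.resize(im[90:290,190:370],None,fx=3,fy=3,interpolation=cv2.INTER_CUBIC))
print(plane(w,280,107,.108),plane(w,280,190,.193),plane(w,280,278,.15))
# tangent rays from camera in wheel plane: centre x
f,cx,cy,oo,M=w;q=(oo-C)
best=[]
for v in(106.5,278.5):
    _,d=ray(w,280,v);d2=np.array([d@ex,d[2]]);d2/=np.linalg.norm(d2);n=np.array([-d2[1],d2[0]])
    best.append((n,n@np.array([oo@ex,oo[2]])))
# n.c = n.o +- .085
for s in(1,-1):
    A=np.array([b[0] for b in best]);r=np.array([best[0][1]+s*.085,best[1][1]-s*.085]);print('centre along ex,z',np.linalg.solve(A,r))
print(C@ex)
print([proj(w,C+.085*np.array([0,0,1.]))])
```

```text
[ 0.41701889 -0.10398591  0.108     ] [ 0.47720323 -0.10398685  0.193     ] [ 0.57354075 -0.10300486  0.15      ]
centre along ex,z [0.49966775 0.10536787]
centre along ex,z [0.33741343 0.768831  ]
0.49859999495307766
[(np.float64(279.09978039152213), np.float64(219.5229771847425))]
```

View pics/w4c.png

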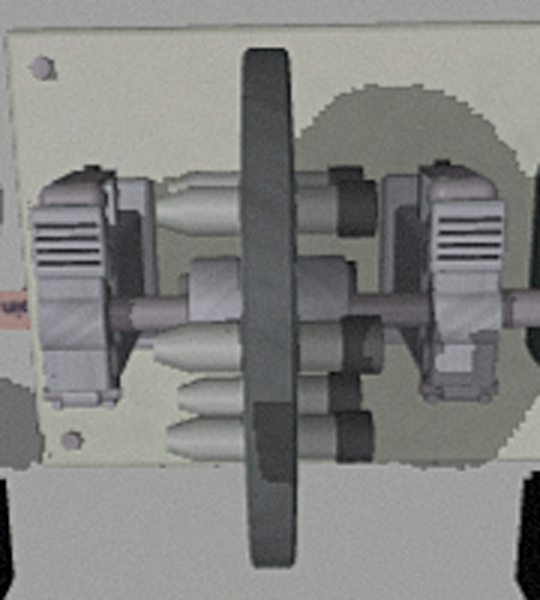

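>>> carry_out(grip_force=25, targets=[[[0, 0, 0, 0.15, 0, 3, -1], [0, 0, 0, 0.15, 0.05, 6, -1], [0, 0, 0, 0.15, 0.05, 8.5, -1], [0, 0, 0, 0.15, 0.05, 9.9, -0.5], [0, 0, 0, 0.15, 0.05, 9.9, 0], [0, 0, 0, 0.15, 0.05, 9.9, 1], [0, 0, 0, 0.15, 0.05, 9.9, 1], [0, 0, 0, 0.15, 0.05, 9.9, 1], [0, 0, 0, 0.15, 0.05, 9.9, 1], [0, 0, 0, 0.15, 0.05, 9.9, 1]]])

```text
clock: 10.4
tcp_pos: [0.5012, -0.1038, 0.1671]
orientation: [-0.004, 1.0, -0.0, 0.0]
wrist_force: [0.4, 0.0, -0.4]
finger_gap: 0.472
```

```bash
python3 -c "
from h import *
o=snap('scene','s5',(280,190,370,300),6)
go([.5015,-.104,.168],181);print(o['ft_torque'])"
```

```text
t 10.45 tcp [ 0.5011 -0.1037  0.1669] F [-0.49 -0.21  0.13] gap 0.427
turn [-0.     0.001 -0.01 ] shift cm [-0.04 -0.03 -0.11]
[ 0.04756291  0.01125101 -0.02355228]
```

View pics/s5.png

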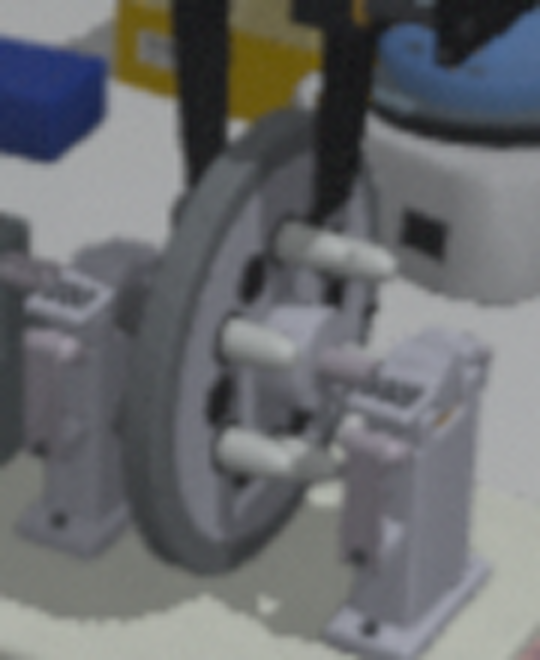

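>>> carry_out(grip_force=25, targets=[[[0, 0, 0, 0, 0, 0, 1], [0, 0, 0, 0, 0, 0, 1], [0, 0, 0, 0, 0, 0, 1], [0, 0, 0, 0, 0, 0, 1], [0, 0, 0, 0, 0, 0, 1], [0, 0.08, 0, -0.48, 0, 0.02, 1], [0, 0.16, 0, -0.96, 0, 0.08, 1], [0, 0.24, 0, -1.43, 0, 0.17, 1], [0, 0.32, 0, -1.89, 0, 0.3, 1], [0, 0.4, 0, -2.34, 0, 0.47, 1]]])

```text
clock: 11.45
tcp_pos: [0.5236, -0.1024, 0.1615]
orientation: [-0.004, 0.979, 0.0, -0.202]
wrist_force: [-3.6, 5.7, -0.9]
finger_gap: 0.144
```

```bash
python3 -c "
from h import *
o=manip.get_obs();print(o['ft_torque'],o['wrist_force'],o['qpos'])"
```

```text
[0.61973015 0.37686348 0.01280585] [-3.58955679  5.70418914 -0.92610108] [-0.24122813  0.17485367  1.72602539 -0.0958256   1.63588344 -1.80732001]
```

>>> carry_out(targets=[[[0, 0.08, 0, -0.48, 0, 0.02, 1], [0, 0.16, 0, -0.96, 0, 0.08, 1], [0, 0.24, 0, -1.43, 0, 0.17, 1], [0, 0.32, 0, -1.89, 0, 0.3, 1], [0, 0.4, 0, -2.34, 0, 0.47, 1], [0, 0.48, 0, -2.77, 0, 0.68, 1], [0, 0.56, 0, -3.19, 0, 0.92, 1], [0, 0.64, 0, -3.58, 0, 1.19, 1], [0, 0.64, 0, -3.58, 0, 1.19, 1], [0, 0.64, 0, -3.58, 0, 1.19, 1]]])

```text
clock: 12.45
tcp_pos: [0.5513, -0.1016, 0.1344]
orientation: [-0.004, 0.866, -0.0, -0.5]
wrist_force: [-7.3, 7.7, -4.1]
finger_gap: 0.146
```

```bash
python3 -c "
from h import *
o=snap('scene','s6',(280,190,370,300),6);print(o['ft_torque'],o['wrist_force'],o['qpos'],o['tcp_pos'])"
```

```text
[ 0.58468085 -0.3556409  -0.77762081] [-7.26281556  7.65791632 -4.07149148] [-0.19027321  0.65018967  1.36651735 -0.20276369  2.15351694 -1.78625952] [ 0.55133495 -0.10163247  0.13437842]
```

View pics/s6.png

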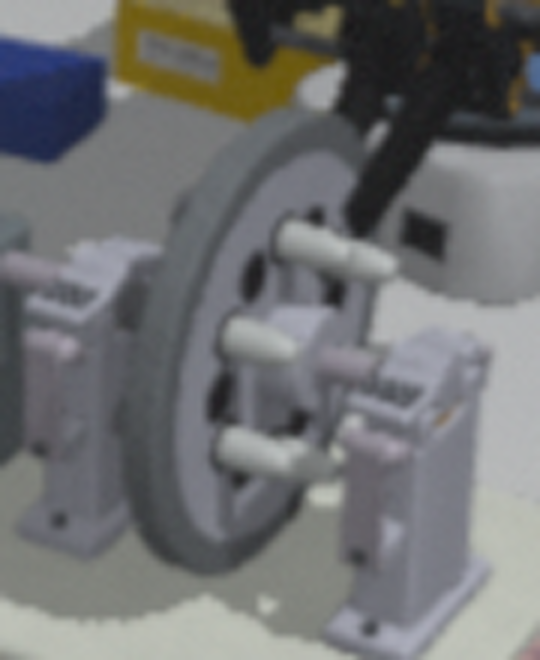

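The scene view shows the tube pattern unchanged after the 60° turn, which matches its six-fold symmetry. The index is not yet identified. I'll release and let the wheel creep.

>>> carry_out(targets=[[[0, 0, 0, 0, 0, 0, -1], [0, 0, 0, 0, 0, 0, -1], [0, 0, 0, 0, 0, 0, -1], [0, 0, 0, 0, 0, -1, -1], [0, 0, 0, 0, 0, -3, -1], [0, 0, 0, 0, 0, -5, -1], [0, 0, 0, 0, 0, -7, -1], [0, 0, 0, 0, 0, -7, -1], [0, 0, 0, 0, 0, -7, -1], [0, 0, 0, 0, 0, -7, -1]]])

```text
clock: 13.5
tcp_pos: [0.6125, -0.1029, 0.1718]
orientation: [-0.003, 0.868, -0.002, -0.497]
wrist_force: [-0.1, -0.2, 0.9]
finger_gap: 0.925
```

```bash
python3 -c "
from h import *
o=snap('scene','s7',(280,190,370,300),6);print(o['tcp_pos'],o['finger_gap'],o['clock'])
o=snap('wrist','w7')
np.save('w7.npy',np.r_[o['tcp_pos'],o['orientation']])
a=cv2.imread('pics/s6.png');b=cv2.imread('pics/s7.png');cv2.imwrite('pics/s67.png',cv2.resize(np.hstack([a,b]),(800,489)))
"
```

```text
[ 0.61250004 -0.10292111  0.17183949] 0.9245375471707684 13.5
```

View pics/s67.png

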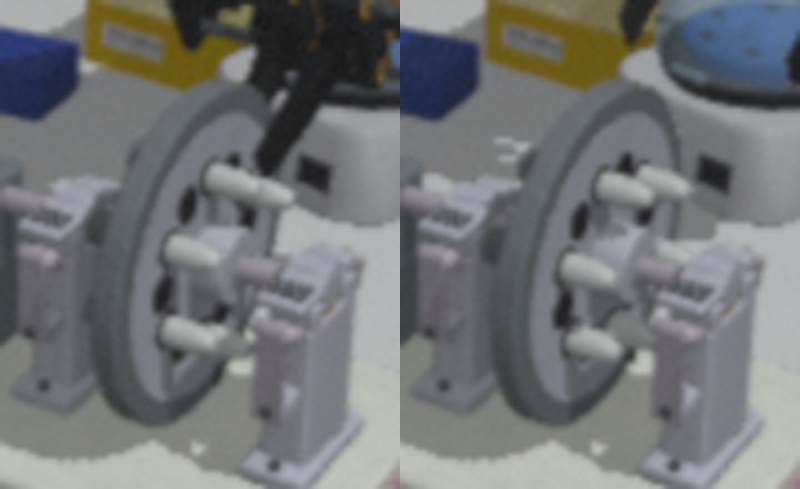

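View pics/w7.png

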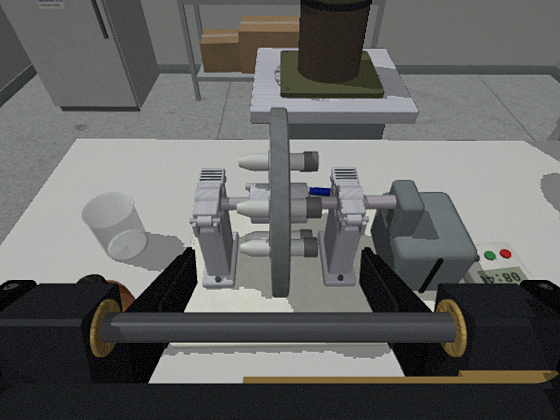

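>>> carry_out(targets=[[[0, -0.1, 0, 1.3, 0, 0.06, -1], [0, -0.2, 0, 2.58, 0, 0.26, -1], [0, -0.3, 0, 3.84, 0, 0.58, -1], [0, -0.4, 0, 5.06, 0, 1.03, -1], [0, -0.52, 0, 6.46, 0, 1.72, -1], [0, -0.64, 0, 7.76, 0, 2.57, -1], [0, -0.76, 0, 8.96, 0, 3.58, -1], [0, -0.88, 0, 10.02, 0, 4.72, -1], [0, -0.98, 0, 10.8, 0, 5.76, -1], [0, -1.04, 0, 11.2, 0, 6.4, -1]]])

```text
clock: 14.6
tcp_pos: [0.4993, -0.1035, 0.237]
orientation: [-0.003, 1.0, -0.0, 0.002]
wrist_force: [0.2, -0.5, 0.1]
finger_gap: 0.999
```

>>> carry_out(targets=[[[0, 0, 0, 0, 0, -1, -1], [0, 0, 0, 0, 0, -1, -1], [0, 0, 0, 0, 0, -1, -1], [0, 0, 0, 0, 0, -1, -1], [0, 0, 0, 0, 0, -1, -1], [0, 0, 0, 0, 0, -1, -1], [0, 0, 0, 0, 0, -1, -1], [0, 0, 0, 0, 0, -1, -1], [0, 0, 0, 0, 0, -1, -1], [0, 0, 0, 0, 0, -1, -1]]])

```text
clock: 15.6
tcp_pos: [0.5011, -0.1037, 0.2466]
orientation: [-0.004, 1.0, -0.0, 0.0]
wrist_force: [-0.1, 0.4, 0.4]
finger_gap: 1.0
```

```bash
python3 -c "
from h import *
o=snap('scene','s8',(280,190,370,300),6);print(o['tcp_pos'],o['finger_gap'],o['clock'])
o=snap('wrist','w8')
np.save('w8.npy',np.r_[o['tcp_pos'],o['orientation']])
a=cv2.imread('pics/s7.png');b=cv2.imread('pics/s8.png');cv2.imwrite('pics/s78.png',cv2.resize(np.hstack([a,b]),(800,489)))
"
```

```text
[ 0.50114624 -0.10366463  0.24656158] 0.9999844850758086 15.6
```

View pics/s78.png

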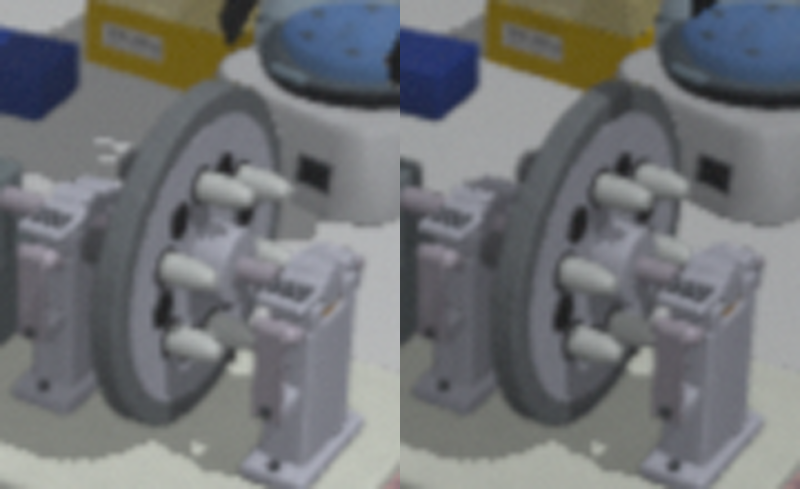

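View pics/w8.png

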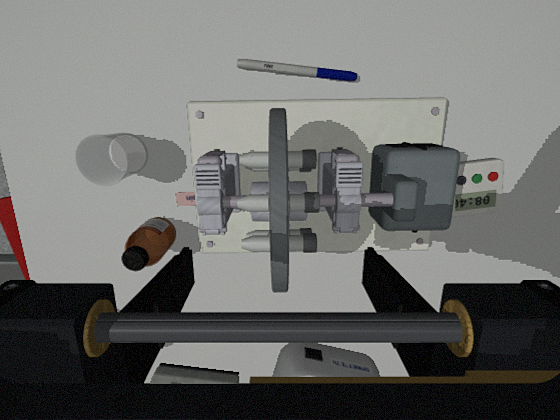

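View pics/s8.png

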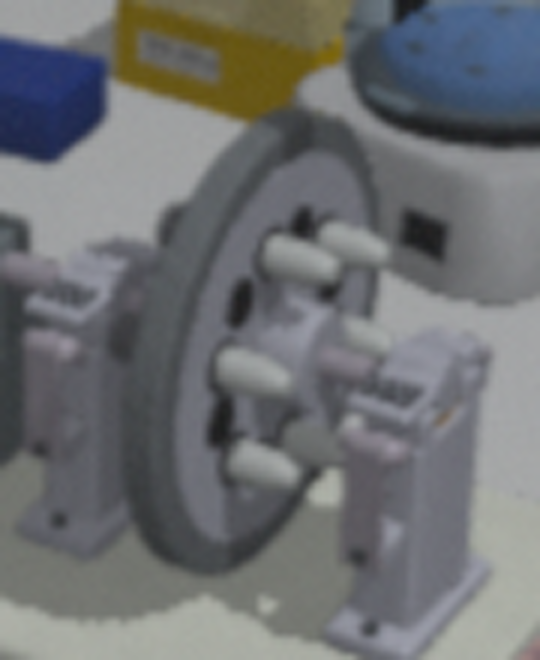

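```bash
cat >> h.py <<'E'
def crop_ang(pts,off=-.007,x0=280,y0=190,k=6):
    s=cam('scene');return [tuple(np.round(wang(s,x0+a/k,y0+b/k,off),1)) for a,b in pts]
E
python3 -c "
from h import *
print('s6',crop_ang([(285,240),(230,340),(225,445)]),'tips',crop_ang([(295,347),(293,462)],-.041))
print('s8',crop_ang([(272,255),(225,368),(238,462),(330,235)]),'tips',crop_ang([(338,265),(290,380),(298,473),(387,250)],-.041))"
```

```text
s6 [(np.float64(-2.1), np.float64(41.2)), (np.float64(-64.1), np.float64(43.8)), (np.float64(-118.8), np.float64(46.2))] tips [(np.float64(-58.3), np.float64(67.4)), (np.float64(-100.4), np.float64(56.0))]
s8 [(np.float64(-15.4), np.float64(40.8)), (np.float64(-77.3), np.float64(43.4)), (np.float64(-138.5), np.float64(45.9)), (np.float64(50.4), np.float64(43.6))] tips [(np.float64(-28.2), np.float64(60.2)), (np.float64(-68.1), np.float64(64.6)), (np.float64(-108.1), np.float64(53.6)), (np.float64(12.5), np.float64(43.1))]
```

>>> carry_out(targets=[[[0, 0.1, 0, -1.39, 0, 0.07, -1], [0, 0.2, 0, -2.76, 0, 0.28, -1], [0, 0.3, 0, -4.11, 0, 0.62, -1], [0, 0.4, 0, -5.41, 0, 1.1, -1], [0, 0.5, 0, -6.66, 0, 1.7, -1], [0, 0.6, 0, -7.85, 0, 2.43, -1], [0, 0.7, 0, -8.95, 0, 3.27, -1], [0, 0.8, 0, -9.97, 0, 4.22, -1], [0, 0.87, 0, -10.63, 0, 4.94, -1], [0, 0.87, 0, -10.63, 0, 4.94, -1]]])

```text
clock: 16.7
tcp_pos: [0.6073, -0.1026, 0.192]
orientation: [-0.004, 0.905, -0.001, -0.425]
wrist_force: [-1.2, 0.0, -0.7]
finger_gap: 1.001
```

```bash
cat >> h.py <<'E'
C=np.array([.5015,-.104,.1075])
def rad():
    o=manip.get_obs();q=o['tcp_pos']-C;M=R.from_quat(o['orientation']).as_matrix()
    print('t',o['clock'],'tcp ang',np.degrees(np.arctan2(q@ex,q[2])).round(1),'r',np.hypot(q@ex,q[2]).round(4),'y',(q@ey).round(4),'tilt',np.degrees(np.arctan2(-M[:,2]@ex,-M[2,2])).round(1),'F',o['wrist_force'].round(1),'j',o['qpos'].round(2),'gap',round(o['finger_gap'],3))
E
python3 -c "
from h import *
rad()"
```

```text
t 16.7 tcp ang 51.4 r 0.1354 y -0.0004 tilt 50.3 F [-1.2  0.  -0.7] j [-0.18  0.61  1.24 -0.18  2.14 -1.79] gap 1.001
```

>>> carry_out(targets=[[[0, 0, 0, 0, 0, 2.5, -1], [0, 0, 0, 0, 0, 5, 0], [0, 0, 0, 0, 0, 7.4, 0.3], [0, 0, 0, 0, 0, 7.4, 1], [0, 0, 0, 0, 0, 7.4, 1], [0, 0, 0, 0, 0, 7.4, 1], [0, 0, 0, 0, 0, 7.4, 1], [0, 0, 0, 0, 0, 7.4, 1], [0, 0, 0, 0, 0, 7.4, 1], [0, 0, 0, 0, 0, 7.4, 1]]])

```text
clock: 17.7
tcp_pos: [0.5511, -0.1033, 0.1495]
orientation: [-0.003, 0.907, -0.002, -0.421]
wrist_force: [-0.5, 0.8, -1.1]
finger_gap: 0.298
```

```bash
python3 -c "
from h import *
rad()"
```

```text
t 17.7 tcp ang 49.8 r 0.065 y -0.0002 tilt 49.8 F [-0.5  0.8 -1.1] j [-0.2   0.53  1.43 -0.18  2.03 -1.78] gap 0.298
```

>>> carry_out(targets=[[[0, 0, 0, 0, 0, 0.3, 1], [0, 0, 0, 0, 0, 0.3, 1], [0, 0, 0, 0, 0, 0.3, 1], [0, 0, 0, 0, 0, 0.3, 1], [0, -0.1, 0, 0.62, 0, 0.33, 1], [0, -0.2, 0, 1.23, 0, 0.42, 1], [0, -0.3, 0, 1.83, 0, 0.58, 1], [0, -0.4, 0, 2.41, 0, 0.79, 1], [0, -0.5, 0, 2.97, 0, 1.06, 1], [0, -0.6, 0, 3.5, 0, 1.38, 1]]])

```text
clock: 18.7
tcp_pos: [0.5182, -0.1025, 0.1661]
orientation: [-0.004, 0.991, 0.001, -0.131]
wrist_force: [3.2, 2.3, -7.5]
finger_gap: 0.15
```

```bash
python3 -c "
from h import *
rad()"
```

```text
t 18.7 tcp ang 16.0 r 0.0609 y 0.0012 tilt 15.1 F [ 3.2  2.3 -7.5] j [-0.26  0.07  1.81 -0.07  1.52 -1.83] gap 0.15
```

>>> carry_out(targets=[[[0, -0.12, 0, 0.73, 0, 0.04, 1], [0, -0.24, 0, 1.45, 0, 0.17, 1], [0, -0.36, 0, 2.15, 0, 0.39, 1], [0, -0.48, 0, 2.82, 0, 0.69, 1], [0, -0.6, 0, 3.44, 0, 1.07, 1], [0, -0.72, 0, 4.02, 0, 1.51, 1], [0, -0.84, 0, 4.54, 0, 2.03, 1], [0, -0.96, 0, 5.0, 0, 2.6, 1], [0, -1.06, 0, 5.32, 0, 3.12, 1], [0, -1.15, 0, 5.57, 0, 3.61, 1]]])

```text
clock: 19.7
tcp_pos: [0.4546, -0.1041, 0.1485]
orientation: [-0.004, 0.903, 0.001, 0.429]
wrist_force: [1.5, 4.1, 1.7]
finger_gap: 0.141
```

```bash
python3 -c "
from h import *
rad();snap('scene','s9',(280,190,370,300),6)"
```

```text
t 19.7 tcp ang -48.8 r 0.0623 y 0.0007 tilt -50.8 F [1.5 4.1 1.7] j [-0.65 -0.85  2.66  0.79  0.72 -2.67] gap 0.141
```

View pics/s9.png

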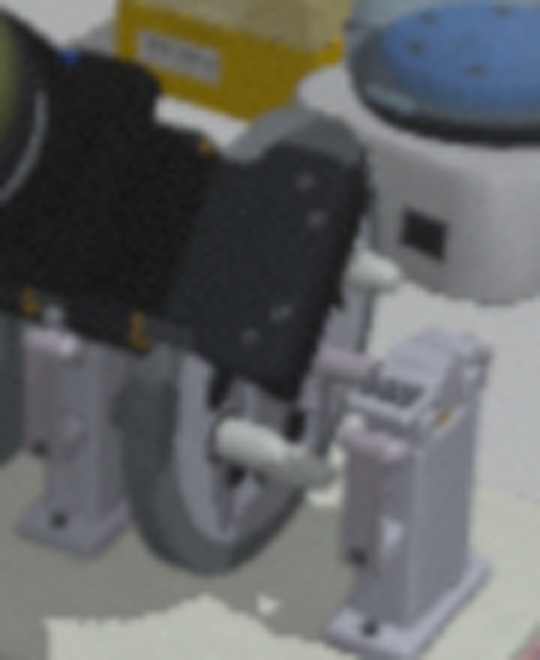

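>>> carry_out(targets=[[[0, 0, 0, 0, 0, 0, -1], [0, 0, 0, 0, 0, 0, -1], [0, 0, 0, 0, 0, 0, -1], [0, 0, 0, 0, 0, 0, -1], [0, 0.1, 0, -0.62, 0, 0.03, -1], [0, 0.2, 0, -1.4, 0, -0.6, -1], [0, 0.3, 0, -2.4, 0, -1.5, -1], [0, 0.4, 0, -3.5, 0, -2.1, -1], [0, 0.5, 0, -4.8, 0, -2.6, -1], [0, 0.6, 0, -6.2, 0, -2.9, -1]]])

```text
clock: 20.75
tcp_pos: [0.4724, -0.1037, 0.2148]
orientation: [-0.004, 0.99, 0.0, 0.138]
wrist_force: [1.2, 0.6, 0.5]
finger_gap: 0.929
```

```bash
python3 -c "
from h import *
rad()"
```

```text
t 20.75 tcp ang -15.2 r 0.1111 y 0.0008 tilt -15.8 F [1.2 0.6 0.5] j [-0.39 -0.45  2.17  0.11  1.17 -2.  ] gap 0.929
```

>>> carry_out(targets=[[[0, 0.1, 0, -1.2, 0, -0.5, -1], [0, 0.2, 0, -2.4, 0, -1, -1], [0, 0.28, 0, -3.6, 0, -1.4, -1], [0, 0.28, 0, -3.6, 0, -1.4, -1], [0, 0.28, 0, -3.6, 0, -1.4, -1], [0, 0.28, 0, -3.6, 0, -1.4, -1], [0, 0.28, 0, -3.6, 0, -1.4, -1], [0, 0.28, 0, -3.6, 0, -1.4, -1], [0, 0.28, 0, -3.6, 0, -1.4, -1], [0, 0.28, 0, -3.6, 0, -1.4, -1]]])

```text
clock: 21.75
tcp_pos: [0.5021, -0.1037, 0.2372]
orientation: [-0.003, 1.0, -0.0, 0.0]
wrist_force: [-0.4, -0.6, 0.2]
finger_gap: 1.001
```

```bash
python3 -c "
from h import *
rad();snap('scene','s10',(280,190,370,300),6)"
```

```text
t 21.75 tcp ang 0.3 r 0.1297 y 0.0003 tilt -0.0 F [-0.4 -0.6  0.2] j [-0.31 -0.2   1.93  0.    1.41 -1.89] gap 1.001
```

>>> carry_out(targets=[[[0, 0, 0, 0, 0, 0, -1], [0, 0, 0, 0, 0, 0, -1], [0, 0, 0, 0, 0, 0, -1], [0, 0, 0, 0, 0, 0, -1], [0, 0, 0, 0, 0, 0, -1], [0, 0, 0, 0, 0, 0, -1], [0, 0, 0, 0, 0, 0, -1], [0, 0, 0, 0, 0, 0, -1], [0, 0, 0, 0, 0, 0, -1], [0, 0, 0, 0, 0, 0, -1]]])

```text
clock: 22.8
tcp_pos: [0.5024, -0.1037, 0.237]
orientation: [-0.004, 1.0, -0.0, -0.0]
wrist_force: [-0.1, -0.2, -0.6]
finger_gap: 1.0
```

```bash
python3 -c "
from h import *
rad();snap('scene','s11',(280,190,370,300),6)
o=snap('wrist','w11')
a=cv2.imread('pics/s10.png');b=cv2.imread('pics/s11.png');cv2.imwrite('pics/s1011.png',cv2.resize(np.hstack([a,b]),(800,489)))"
```

```text
t 22.8 tcp ang 0.4 r 0.1295 y 0.0003 tilt 0.0 F [-0.1 -0.2 -0.6] j [-0.31 -0.2   1.93 -0.    1.41 -1.89] gap 1.0
```

View pics/s1011.png

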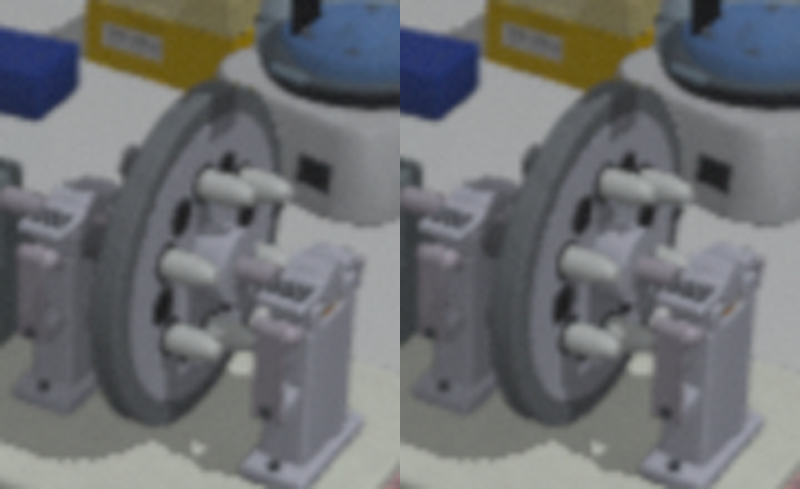

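View pics/s11.png

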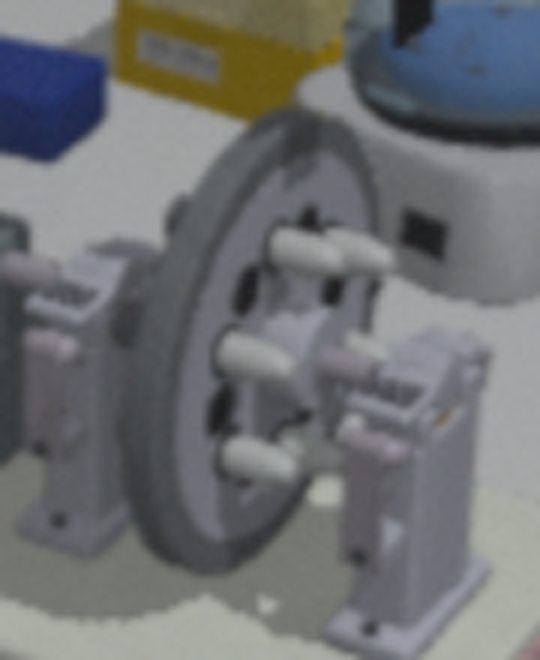

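View pics/w11.png

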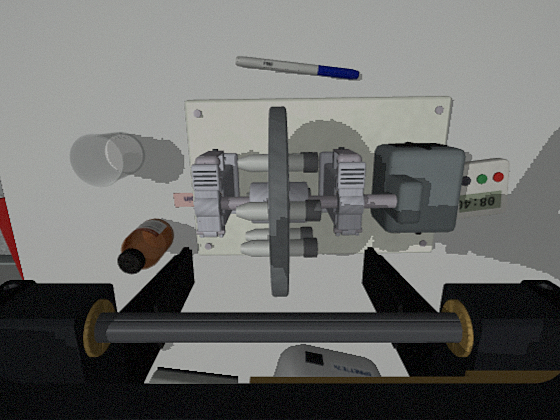

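>>> carry_out(targets=[[[0, 0, 0, 0, 0, 0, -1], [0, 0, 0, 0, 0, 0, -1], [0, 0, 0, 0, 0, 0, -1], [0, 0, 0, 0, 0, 0, -1], [0, 0, 0, 0, 0, 0, -1], [0, 0, 0, 0, 0, 0, -1], [0, 0, 0, 0, 0, 0, -1], [0, 0, 0, 0, 0, 0, -1], [0, 0, 0, 0, 0, 0, -1], [0, 0, 0, 0, 0, 0, -1]]])

```text
clock: 23.9
tcp_pos: [0.5023, -0.1037, 0.237]
orientation: [-0.004, 1.0, 0.0, -0.0]
wrist_force: [0.6, 0.2, -0.8]
finger_gap: 1.002
```

```bash
python3 -c "
from h import *
snap('scene','s12',(280,190,370,300),6)
a=[cv2.imread(f'pics/s{k}_full.png').astype(int)[205:290,300:350] for k in(8,10,11,12)]
for i,j in((0,3),(1,2),(2,3)):print(np.abs(a[i]-a[j]).mean())
C[:]=[.5005,-.1045,.108]
print(crop_ang([(282,247),(228,353),(232,455),(340,237)]))
b=[cv2.imread(f'pics/s{k}.png')[190:520,180:420] for k in(8,10,12)]
cv2.imwrite('pics/c12.png',np.hstack(b))"
```

```text
5.907450980392157
2.340392156862745
1.315686274509804
[(np.float64(-5.1), np.float64(39.4)), (np.float64(-70.2), np.float64(43.0)), (np.float64(-129.7), np.float64(45.6)), (np.float64(60.8), np.float64(48.0))]
```

View pics/c12.png

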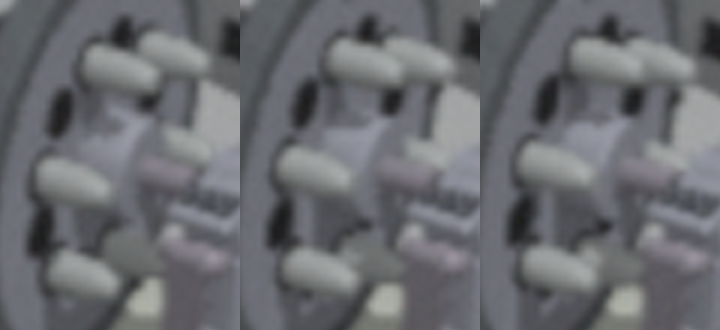

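Stop A has tube pattern −15° and stop B has −8° (mod 60). From the known hand turns, the wheel is at +46° at A and −6° at B relative to the start, so δ≈26° and the heavy side is down at +20°, which is +26° from here. I'll grip and turn.

>>> carry_out(grip_force=25, targets=[[[0, 0, 0, 0, 0, 2.5, -0.5], [0, 0, 0, 0, 0, 5, 0], [0, 0, 0, 0, 0, 6.8, 0.5], [0, 0, 0, 0, 0, 6.8, 1], [0, 0, 0, 0, 0, 6.8, 1], [0, 0, 0, 0, 0, 6.8, 1], [0, 0, 0, 0, 0, 6.8, 1], [0, 0, 0, 0, 0, 6.8, 1], [0, 0, 0, 0, 0, 6.8, 1], [0, 0, 0, 0, 0, 6.8, 1]]])

```text
clock: 24.95
tcp_pos: [0.5025, -0.1037, 0.1693]
orientation: [-0.004, 1.0, -0.0, 0.0]
wrist_force: [-0.9, 0.1, -0.8]
finger_gap: 0.217
```

>>> carry_out(targets=[[[0, 0, 0, 0, 0, 0, 1], [0, 0, 0, 0, 0, 0, 1], [0, 0, 0, 0, 0, 0, 1], [0, 0, 0, 0, 0, 0, 1], [0, 0, 0, 0, 0, 0, 1], [0, 0.08, 0, -0.48, 0, 0.02, 1], [0, 0.16, 0, -0.96, 0, 0.08, 1], [0, 0.24, 0, -1.43, 0, 0.17, 1], [0, 0.32, 0, -1.89, 0, 0.3, 1], [0, 0.4, 0, -2.34, 0, 0.47, 1]]])

```text
clock: 25.95
tcp_pos: [0.5256, -0.1023, 0.1636]
orientation: [-0.004, 0.98, 0.0, -0.201]
wrist_force: [-1.9, 5.7, -1.4]
finger_gap: 0.147
```

>>> carry_out(targets=[[[0, 0.03, 0, -0.18, 0, 0, 1], [0, 0.055, 0, -0.33, 0, 0.01, 1], [0, 0.055, 0, -0.33, 0, 0.01, 1], [0, 0.055, 0, -0.33, 0, 0.01, 1], [0, 0.055, 0, -0.33, 0, 0.01, 1], [0, 0.055, 0, -0.33, 0, 0.01, 1], [0, 0.055, 0, -0.33, 0, 0.01, 1], [0, 0.055, 0, -0.33, 0, 0.01, 1], [0, 0.055, 0, -0.33, 0, 0.01, 1], [0, 0.055, 0, -0.33, 0, 0.01, 1]]])

```text
clock: 26.95
tcp_pos: [0.5286, -0.1023, 0.162]
orientation: [-0.004, 0.974, 0.0, -0.226]
wrist_force: [0.9, 6.8, -0.8]
finger_gap: 0.148
```

```bash
python3 -c "
from h import *
rad();snap('scene','s13',(280,190,370,300),6);snap('wrist','w13')"
```

```text
t 26.95 tcp ang 26.5 r 0.0609 y 0.0012 tilt 26.1 F [ 0.9  6.8 -0.8] j [-0.23  0.22  1.69 -0.1   1.68 -1.8 ] gap 0.148
```

View pics/s13.png

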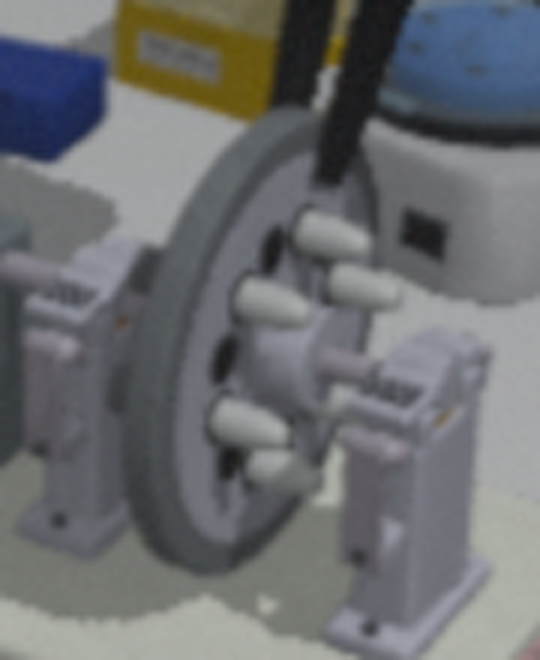

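View pics/w13.png

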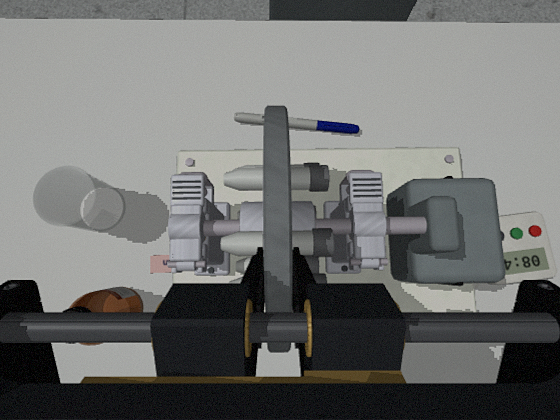

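```bash
python3 -c "
from h import *
C[:]=[.5005,-.1045,.108]
print(crop_ang([(305,226),(243,297),(219,418)]))"
```

```text
[(np.float64(18.5), np.float64(42.4)), (np.float64(-44.1), np.float64(44.6)), (np.float64(-101.0), np.float64(46.3))]
```

```bash
python3 -c "
from h import *
rad();print(np.abs(manip.get_obs()['dq']).max());manip.close_job()"
```

```text
t 27.05 tcp ang 26.5 r 0.0609 y 0.0013 tilt 26.1 F [ 0.2  5.8 -2. ] j [-0.23  0.22  1.69 -0.1   1.68 -1.8 ] gap 0.148
0.0011450060803759046
the job is handed in; nothing more can be done
```

I pressed both keepers shut, found the heavy side by letting the wheel creep down from both sides, and handed in at 27 s with the wheel still gripped and its heavy side at the bottom. No verdict was reported.

**Keepers:** Each took about 16 N at the pad. Later pictures show both lying flat over their latches.

**Finding the heavy side:** After being let go, the wheel stopped at about +46° on one side and −6° on the other, measured from where it started. That puts each stop 26° short of the bottom, inside the stated 24 to 38°. The midpoint is +20°, so I gripped the rim, turned the wheel +26° from the second stop and kept hold.

**Last checks:**
- **Wheel angle:** The tube pattern read about +18° (mod 60), against the +18 to +19° expected.
- **Grip and stillness:** The jaws are closed on the 14 mm rim at the 25 N setting, and the arm is still. The wheel itself was not checked in two successive pictures.
- **Side load:** The wrist feels a steady sideways force of about 6 N from a slight misalignment of the grip.

**Uncertain points:**
- **Index line:** I never identified it. I read the angle from the six-fold tube pattern and counted turns from the hand moves, so expect an error of about 3°.
- **Axle height:** My one direct camera measurement gave 105 mm, against the stated 108 mm.
- **Surrounding things:** I looked at the bottle, beaker, marker and timer only by eye in the pictures. None seemed to have moved.

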